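# Close the consulting-room jars with their own lids

## Robot

A 6-joint arm with a two-finger parallel gripper is mounted at the origin on the work surface. World frame = base frame: x ahead of the robot, y to its left, z up, the work surface at z = 0. Lengths are in m, angles in rad, forces in N, time in s.
With the tool pointing down it reaches from about 0.35 to 0.95 m from the base axis. Payload 17.4 kg.
Tool frame: the origin (TCP) lies midway between the tips of the shut fingers; the grasp point (between the pads) lies 19 mm behind it (manip.grip_depth is the distance from the TCP to the grasp point, in m); y points along the fingers, z is the direction in which the jaws open and shut, and the axes are right-handed (so a half turn about y gives the same grasp; the last joint's range is limited). The gripper opens to 93 mm and grips with 3 to 60 N. Pads are 15 mm wide; open, the fingers measure 128 mm over their backs; the gripper's body (75 mm by 188 mm) begins 65 mm behind the grasp point.
Start: joints at [-1.22, 0.116, 1.442, -0, 1.584, -0.038], TCP at [0.256, -0.625, 0.219] pointing down, gripper open.
Joint ranges: [-2.83, 2.83], [-0.83, 2.19], [0.07, 2.5], [-1.14, 4.28], [0.01, 3], [-2.97, 2.97]. Speed limits (rad/s): [1.89, 1.89, 2.22, 3.14, 3.14, 3.14].

## Interface

Orientations are given as a 3x3 rotation matrix whose columns are the frame's x, y, z axes.
In Python, from plant import manip, claw, inverse_kinematics, sensors, snapshot, hand_in, search_frame, cut_out, tip_of gives the robot as it stands. Calls block until the motion is done:
- manip.movep(position, orientation): joint-space move of the TCP to a pose.
- manip.move_straight(position, speed=0.15, orientation=None): straight line of the TCP; orientation=None keeps the orientation; speed is the mean speed in m/s.
- manip.set_joints(angles): joint-space move.
- claw.move_gripper(opening, grip_force=None): finger opening in m; grip_force is the grip in N (None keeps the last); returns when the fingers have stopped.
- manip.pause(seconds).
- inverse_kinematics(position, orientation): joint angles nearest the present ones, or None.
- sensors.get_state(): the state.
- snapshot(name): name is "scene" or "top" or "wrist"; returns a dict with "pixels" (384x512x3 uint8, red, green, blue), "fx", "fy", "cx", "cy" (pixels), "dist_coeffs" ([k1, k2, p1, p2, k3] as OpenCV has them; the pictures are not rectified), "rvec" (rotation vector, rad) and "tvec" (3), from world to camera coordinates, as OpenCV has them; the wrist camera has in their place "T_tool_cam" (4x4, takes a point from camera to tool coordinates, whose origin is the TCP and whose axes are the tool frame's). Camera axes: x right, y down, z forward; pixel columns grow to the right and rows downward; lengths in m; the calibration is good to about 2 mm. A picture is of the moment at which its call begins: read the wrist's pose just before it. There is no depth.
A pose or a line that the arm cannot do raises manip.Unreachable and nothing moves.
- hand_in(): hands the job in, once; it reports no verdict.
Trained networks look in a picture, given as the dict that the camera call returned (one of the last four; its "shot" number tells which), for a name from the list of things; names that differ only in an ending like _2 or _b are one class to them, and where a whole thing is asked for, a point or a joint stands for the part that bears it (a point fixed in the world has none). Each returns a list of dicts, best first, with "confidence" (0 to 1); they miss things now and then, are a little off and sometimes report something else, mostly with a low value. They report only what shows in the picture. A call takes as long as a camera call. They do not tell look-alikes from the thing itself.
- search_frame(thing, picture): "centre" ([column, row] as shares, 0 to 1, of the picture: columns of its width, rows of its height, amid what is visible of it).
- cut_out(thing, picture): "pixels" (384x512 bool, what is visible of it) and "centre" ([column, row] as shares, 0 to 1, of the picture: columns of its width, rows of its height, amid what is visible of it).
- tip_of(thing, picture): "centre" ([column, row] as shares, 0 to 1, of the picture: columns of its width, rows of its height: a listed point, or the origin of a listed thing).
The state is a dict: "time_s": time; "qpos": joint angles; "dq": joint speeds; "tau": joint torques, N m; "tool_pos": TCP position; "tcp_rot": TCP orientation; "wrist_force": force on the tool from outside, world axes, zero at the start; "moment": the same for the moment, N m; "opening": finger opening in m.
Only numpy, scipy, OpenCV 4.12 (cv2) and the standard library are available. Lean on these libraries where they do the work, as an engineer would, in place of code of your own. Each camera call takes 0.05 s, during which the arm holds its last target.

## Task

The consultations are over: close the four open steel jars on the desk by putting each loose lid on the jar of its own size, sitting fully home and level on the rim. Leave the jars standing where they are, and do not disturb the pill bottle or the mug of pens.

Things in the scene. Friction and masses are not known exactly. Their poses are not given: they have to be found in the camera images.
- lid_small_knob (a point): smallest lid, loose: steel disc 68 mm across, 3 mm thick; black knob on top (26 mm across, from 8 to 32 mm above the disc); plug below, 12 mm deep, tapering from 53 mm to 40 mm across. Lies on the desk on its plug, knob up. Point: on the knob axis, 22 mm above the top of the disc, 37 mm above the plug's underside; z up. Belongs to the jar 64 mm across.
- lid_medium_knob (a point): second smallest lid, loose: steel disc 88 mm across, 3 mm thick; black knob on top (26 mm across, from 8 to 32 mm above the disc); plug below, 12 mm deep, tapering from 73 mm to 60 mm across. Lies on the desk on its plug, knob up. Point: on the knob axis, 22 mm above the top of the disc, 37 mm above the plug's underside; z up. Belongs to the jar 84 mm across.
- lid_large_knob (a point): second largest lid, loose: steel disc 108 mm across, 3 mm thick; black knob on top (26 mm across, from 8 to 32 mm above the disc); plug below, 12 mm deep, tapering from 93 mm to 80 mm across. Lies on the desk on its plug, knob up. Point: on the knob axis, 22 mm above the top of the disc, 37 mm above the plug's underside; z up. Belongs to the jar 104 mm across.
- lid_widest_knob (a point): largest lid, loose: steel disc 128 mm across, 3 mm thick; black knob on top (26 mm across, from 8 to 32 mm above the disc); plug below, 12 mm deep, tapering from 113 mm to 100 mm across. Lies on the desk on its plug, knob up. Point: on the knob axis, 22 mm above the top of the disc, 37 mm above the plug's underside; z up. Belongs to the jar 124 mm across.
- jar_small_mouth (a point): smallest jar, loose, heavy: open round steel jar 64 mm across outside, 62 mm tall, wall 3 mm (opening 58 mm), a few round treats in the bottom. Point: centre of the open mouth, level with the rim; z up. With its own lid fully home the disc rests on the rim and the lid's knob point is 25 mm above this point.
- jar_medium_mouth (a point): second smallest jar, loose, heavy: open round steel jar 84 mm across outside, 70 mm tall, wall 3 mm (opening 78 mm), a few white tube caps in the bottom. Point: centre of the open mouth, level with the rim; z up. With its own lid fully home the disc rests on the rim and the lid's knob point is 25 mm above this point.
- jar_large_mouth (a point): second largest jar, loose, heavy: open round steel jar 104 mm across outside, 78 mm tall, wall 3 mm (opening 98 mm), a few short wooden spatulas in the bottom. Point: centre of the open mouth, level with the rim; z up. With its own lid fully home the disc rests on the rim and the lid's knob point is 25 mm above this point.
- jar_widest_mouth (a point): largest jar, loose, heavy: open round steel jar 124 mm across outside, 86 mm tall, wall 3 mm (opening 118 mm), a few dog biscuits in the bottom. Point: centre of the open mouth, level with the rim; z up. With its own lid fully home the disc rests on the rim and the lid's knob point is 25 mm above this point.
- pill_bottle: bystander: a small amber pill bottle with a white cap, 38 mm across, 68 mm tall, standing among the jars and lids; origin at the centre of its underside. Not to be disturbed.
- pen_mug: bystander: a white mug holding pens, 76 mm across, 88 mm tall, pens to about 145 mm, at the far edge of the work; origin at the centre of its underside. Not to be disturbed.
Mind the look-alikes: they are no part of the job. Leave any green look-alike of the part that bears lid_large_knob alone.

How it is judged:
At the end, for the whole second after the job is handed in: Each of the four lids is on its own jar: knob axis within 8 mm of the centre of the mouth, lid height within 4 mm of fully home, lid and jar level within 0.08 rad; each jar within 40 mm of where it started; all at rest and released (horizontal distance between lid_small_knob and jar_small_mouth below 0.008 m and z of lid_small_knob in the frame of jar_small_mouth between 0.021 and 0.029 m and angle between each of lid_small_knob, jar_small_mouth, lid_medium_knob, jar_medium_mouth, lid_large_knob, jar_large_mouth, lid_widest_knob, jar_widest_mouth's own z axis and vertical below 0.08 rad and distance of each of jar_small_mouth, jar_medium_mouth, jar_large_mouth, jar_widest_mouth from where it was at the start of the episode below 0.04 m and linear speed of each of lid_small, jar_small, lid_medium, jar_medium, lid_large, jar_large, lid_widest, jar_widest below 0.02 m/s and horizontal distance between lid_medium_knob and jar_medium_mouth below 0.008 m and z of lid_medium_knob in the frame of jar_medium_mouth between 0.021 and 0.029 m and horizontal distance between lid_large_knob and jar_large_mouth below 0.008 m and z of lid_large_knob in the frame of jar_large_mouth between 0.021 and 0.029 m and horizontal distance between lid_widest_knob and jar_widest_mouth below 0.008 m and z of lid_widest_knob in the frame of jar_widest_mouth between 0.021 and 0.029 m); the robot touches nothing.
It fails at once if a jar is knocked over (angle between any of jar_small_mouth, jar_medium_mouth, jar_large_mouth, jar_widest_mouth's own z axis and vertical above 0.5 rad).
It fails at once if the pill bottle or the pen mug is pushed more than 30 mm or knocked over (distance of any of pill_bottle, pen_mug from where it was at the start of the episode above 0.03 m or angle between any of pill_bottle, pen_mug's own z axis and vertical above 0.4 rad).
It also fails if it takes over 125 s, if anything falls off the work surface, if the arm or the gripper's body presses on something with over 40 N, if the wrist force passes 120 N, or if a joint passes its speed limit or range.

## Working session

There is one attempt and no reset: what is moved stays moved. The work goes in short steps, each a Python script; the robot and the scene stay as the last script left them, time stands still between calls to the robot, and variables do not carry over. Pictures are saved under pics/ and viewed, and the job is handed in when it is done.

```bash
mkdir -p pics; ls; python3 - <<'E'
from plant import *
import cv2
for n in ("scene","top"):
    p=snapshot(n); cv2.imwrite(f"pics/{n}0.png",p["pixels"][:,:,::-1]); print(n,p["fx"],p["rvec"],p["tvec"],p["dist_coeffs"])
print(sensors.get_state())
E
```

```text
pics
scene 471.6403944331695 [ 1.67349694  1.97044914 -0.73730547] [ 0.11414229 -0.36976512  1.68917866] [-0.1448706  0.         0.         0.         0.       ]
top 361.62621186305904 [ 2.20106632 -2.16348927  0.05675591] [-0.01522508  0.57877287  1.12858252] [-0.09596021  0.          0.          0.          0.        ]
{'time_s': 0.1, 'qpos': array([-1.21982543e+00,  1.16413133e-01,  1.44219844e+00,  2.64502373e-05,
        1.58403137e+00, -3.78086882e-02]), 'dq': array([-0.0002792 ,  0.0001312 , -0.00043781, -0.00152499,  0.00056488,
       -0.00036411]), 'tau': array([ 1.33933339e-03, -7.22897816e+01, -6.23862934e+01,  7.81024410e-02,
        2.28692964e-02, -3.23970994e-05]), 'tool_pos': array([ 0.25579163, -0.6244455 ,  0.21799581]), 'tcp_rot': array([[-9.25372242e-01, -3.36262071e-04,  3.79059495e-01],
       [-3.79059639e-01,  9.95350792e-04, -9.25371709e-01],
       [-6.61297613e-05, -9.99999448e-01, -1.04853337e-03]]), 'wrist_force': array([ 0.1085962 , -0.63073409,  0.28855587]), 'moment': array([ 0.02587179, -0.03225926, -0.01098397]), 'opening': 0.09257331138505498}
```

View pics/scene0.png

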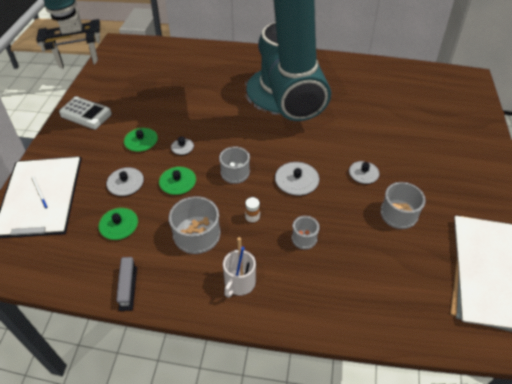

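View pics/top0.png

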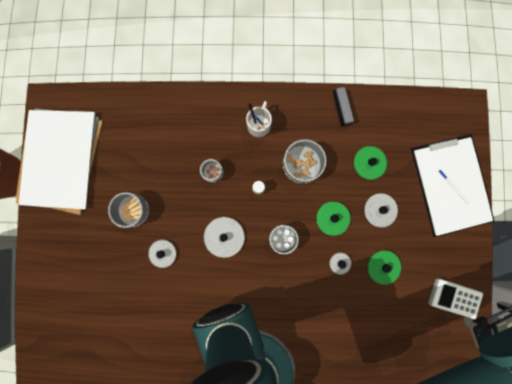

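```bash
cat > h.py <<'E'
from plant import *
import numpy as np, cv2
S=["small","medium","large","widest"]
HJ=dict(small=.062,medium=.070,large=.078,widest=.086)
def KD(p): return np.array([[p["fx"],0,p["cx"]],[0,p["fy"],p["cy"]],[0,0,1]]),np.array(p["dist_coeffs"])
def ext(p,st=None):
    if "rvec" in p: R=cv2.Rodrigues(np.array(p["rvec"],float))[0]; t=np.array(p["tvec"],float).ravel(); return R,t
    T=np.eye(4);T[:3,:3]=st["tcp_rot"];T[:3,3]=st["tool_pos"];T=np.linalg.inv(T@np.array(p["T_tool_cam"]));return T[:3,:3],T[:3,3]
def onz(p,uv,z,st=None):
    K,D=KD(p);R,t=ext(p,st)
    n=cv2.undistortPoints(np.array(uv,float).reshape(-1,1,2),K,D).reshape(-1,2)
    d=np.c_[n,np.ones(len(n))]@R; c=-R.T@t
    return c+d*((z-c[2])/d[:,2])[:,None]
def proj(p,P,st=None):
    K,D=KD(p);R,t=ext(p,st)
    return cv2.projectPoints(np.array(P,float).reshape(-1,1,3),cv2.Rodrigues(R)[0],t,K,D)[0].reshape(-1,2)
def px(c): return np.array(c)*[512,384]
E
python3 - <<'E'
from h import *
ps={n:snapshot(n) for n in ("top","scene")}
for n in ("top","scene"):
  for s in S:
    for k,z in ((f"lid_{s}_knob",.037),(f"jar_{s}_mouth",HJ[s])):
      for r in tip_of(k,ps[n])[:4]:
        u=px(r["centre"]); print(n,k,round(r["confidence"],2),u.round(1),onz(ps[n],u,z)[0].round(4))
  for k in ("pill_bottle","pen_mug"):
      for r in tip_of(k,ps[n])[:2]:
        u=px(r["centre"]); print(n,k,round(r["confidence"],2),u.round(1),onz(ps[n],u,0)[0].round(4))
E
```

```text
top jar_small_mouth 0.63 [209.6 169.5] [0.6451 0.134  0.062 ]
top jar_small_mouth 0.25 [220.8 236.6] [0.4406 0.0947 0.062 ]
top lid_medium_knob 0.96 [160.9 252.7] [0.3846 0.2843 0.037 ]
top lid_medium_knob 0.23 [209.3 169.9] [0.6471 0.1385 0.037 ]
top jar_medium_mouth 0.58 [281.8 235.7] [ 0.4471 -0.0899  0.07  ]
top lid_large_knob 0.81 [332.8 220.8] [ 0.494  -0.2503  0.037 ]
top lid_large_knob 0.78 [370.  162.7] [ 0.6787 -0.3683  0.037 ]
top lid_large_knob 0.73 [382.8 211.2] [ 0.5262 -0.4085  0.037 ]
top lid_large_knob 0.7 [389.5 268.9] [ 0.3462 -0.4305  0.037 ]
top jar_large_mouth 0.76 [126.7 207.3] [0.5238 0.3836 0.078 ]
top lid_widest_knob 0.67 [224.3 237.4] [0.4369 0.0864 0.037 ]
top jar_widest_mouth 0.59 [306.3 159.9] [ 0.6758 -0.1596  0.086 ]
top pill_bottle 0.48 [258.7 188.8] [ 0.5927 -0.0178  0.    ]
top pen_mug 0.77 [254.9 126.4] [ 0.7974 -0.002   0.    ]
scene lid_small_knob 0.77 [179.4 139.8] [ 0.3596 -0.2868  0.037 ]
scene jar_small_mouth 0.57 [307.3 228.1] [0.6541 0.135  0.062 ]
scene lid_large_knob 0.88 [140.2 133.4] [ 0.3496 -0.4193  0.037 ]
scene lid_large_knob 0.83 [115.4 219.9] [ 0.6923 -0.376   0.037 ]
scene lid_large_knob 0.67 [177.  173.9] [ 0.5015 -0.2552  0.037 ]
scene lid_large_knob 0.65 [123.5 177.9] [ 0.5416 -0.4063  0.037 ]
scene jar_large_mouth 0.93 [403.9 196.7] [0.5207 0.3844 0.078 ]
scene lid_widest_knob 0.64 [297.8 171.7] [0.4367 0.09   0.037 ]
scene jar_widest_mouth 0.72 [189.4 216.3] [ 0.6833 -0.166   0.086 ]
scene jar_widest_mouth 0.51 [297.5 170.4] [0.4785 0.0901 0.086 ]
scene jar_widest_mouth 0.44 [363.5 168. ] [0.4389 0.2726 0.086 ]
scene pill_bottle 0.58 [252.8 217.4] [ 0.5949 -0.0165  0.    ]
scene pen_mug 0.76 [238.7 280.4] [ 0.7978 -0.019   0.    ]
```

```bash
python3 - <<'E'
from h import *
p=snapshot("top"); im=p["pixels"][:,:,::-1].copy()
st=sensors.get_state(); w=snapshot("wrist"); cv2.imwrite("pics/w0.png",w["pixels"][:,:,::-1]); print(w["T_tool_cam"],w["fx"])
x0,y0,x1,y1=100,130,410,300;f=2.58
im=cv2.resize(im[y0:y1,x0:x1],None,fx=f,fy=f,interpolation=cv2.INTER_CUBIC)
a=np.linspace(0,2*np.pi,60)
def circ(c,r,z,col):
    q=(proj(p,np.c_[c[0]+r*np.cos(a),c[1]+r*np.sin(a),z+0*a])-[x0,y0]+.5)*f
    cv2.polylines(im,[np.int32(q)],True,col,1)
L=dict(small=(.3596,-.2868),medium=(.3846,.2843),large=(.5262,-.4085),widest=(.4369,.0864))
J=dict(small=(.648,.134),medium=(.447,-.09),large=(.522,.384),widest=(.678,-.162))
for s,d in zip(S,(.034,.044,.054,.064)):
    circ(L[s],d,.015,(0,0,255)); circ(J[s],d-.002,HJ[s],(255,255,0))
cv2.imwrite("pics/crop0.png",im)
E
```

```text
[[-1.26507227e-03  9.69645203e-01  2.44512944e-01 -6.74082140e-02]
 [ 7.23388147e-04 -2.44512189e-01  9.69645949e-01 -1.66113068e-01]
 [ 9.99998938e-01  1.40354997e-03 -3.92104258e-04 -3.73323387e-04]
 [ 0.00000000e+00  0.00000000e+00  0.00000000e+00  1.00000000e+00]] 316.75932097664844
```

View pics/crop0.png

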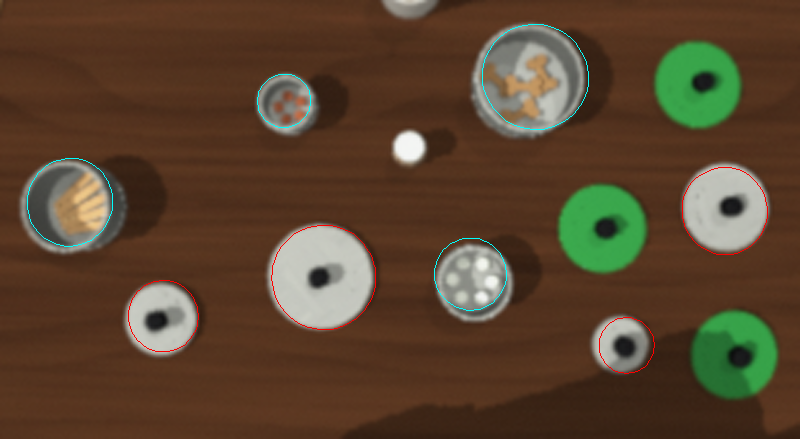

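View pics/w0.png

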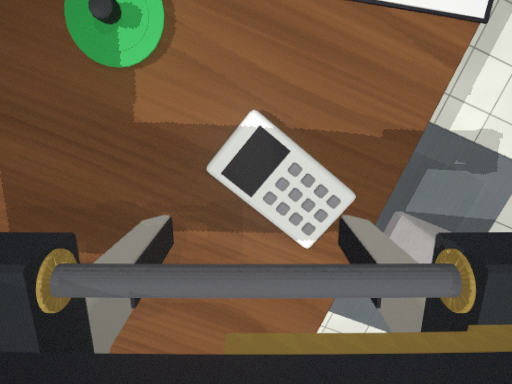

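```bash
cat >> h.py <<'E'
from scipy.optimize import minimize
A=np.linspace(0,2*np.pi,72,endpoint=False)
def ring(c,r,z): return np.c_[c[0]+r*np.cos(A),c[1]+r*np.sin(A),z+0*A]
RD=dict(small=.034,medium=.044,large=.054,widest=.064)
def parts(kind,s,c,z0=0):
    if kind=="jar": r=RD[s]-.002; return [np.r_[ring(c,r,0),ring(c,r,HJ[s])]]
    return [np.r_[ring(c,RD[s],z0+.012),ring(c,RD[s],z0+.015)],np.r_[ring(c,.013,z0+.023),ring(c,.013,z0+.047)]]
def render(p,st,kind,s,c,z0=0):
    m=np.zeros((384*4,512*4),np.uint8)
    for P in parts(kind,s,c,z0):
        q=proj(p,P,st); h=cv2.convexHull(np.float32((q+.5)*4)); cv2.fillPoly(m,[np.int32(np.round(h*16))],255,shift=4)
    return cv2.resize(m,(512,384),interpolation=cv2.INTER_AREA)/255.
def fit(p,st,kind,s,mask,c0,z0=0):
    mk=mask.astype(float)
    def f(d):
        r=render(p,st,kind,s,np.array(c0)+d*.001,z0); return np.abs(r-mk).sum()/mk.sum()
    o=minimize(f,[0,0],method="Nelder-Mead",options=dict(initial_simplex=[[-4,-4],[6,0],[0,6]],xatol=.05,fatol=1e-4))
    return np.array(c0)+o.x*.001,o.fun
def Rdown(phi): 
    c,s=np.cos(phi),np.sin(phi); return np.array([[s,0,c],[-c,0,s],[0,-1,0]])
def wristview(c,zt,h=.24,row=125):
    phi=np.arctan2(c[1],c[0]); R=Rdown(phi)
    w=snapshot("wrist")
    # find offset along tool x
    pos=np.array([c[0],c[1],h]); 
    for _ in range(4):
        uv=np.array([[w["cx"],row]]); st=dict(tcp_rot=R,tool_pos=pos)
        e=onz(w,uv,zt,st)[0][:2]-np.array(c); pos[:2]-=e
    return pos,R
L=dict(small=(.3596,-.2868),medium=(.3846,.2843),large=(.5262,-.4085),widest=(.4369,.0864))
J=dict(small=(.648,.134),medium=(.445,-.09),large=(.522,.384),widest=(.678,-.162))
E
cat > tour.py <<'E'
from h import *
import sys,json
res={}
for kind,s in [("lid","large"),("lid","small"),("jar","widest"),("jar","medium"),("jar","small"),("lid","widest"),("lid","medium"),("jar","large")]:
    c=np.array((L if kind=="lid" else J)[s]); z=.015 if kind=="lid" else HJ[s]
    pos,R=wristview(c,z,.22 if kind=="lid" else .28)
    try: manip.movep(pos,R)
    except manip.Unreachable: print("unreach",kind,s,pos); continue
    manip.pause(.15)
    st=sensors.get_state(); w=snapshot("wrist")
    nm=f"{kind}_{s}_"+("knob" if kind=="lid" else "mouth")
    t=proj(w,[[*c,z]],st)[0]
    cs=sorted(cut_out(nm,w),key=lambda r:np.linalg.norm(px(r["centre"])-t))
    im=w["pixels"][:,:,::-1].copy()
    np.savez(f"view_{kind}_{s}.npz",px=w["pixels"],pos=st["tool_pos"],R=st["tcp_rot"],mask=cs[0]["pixels"] if cs else np.zeros((384,512),bool))
    if cs:
        m=cs[0]["pixels"]; c2,e=fit(w,st,kind,s,m,c)
        tp=[onz(w,px(r["centre"]),.037 if kind=="lid" else z,st)[0][:2].round(4) for r in tip_of(nm,w)[:2]]
        print(kind,s,round(cs[0]["confidence"],2),c,c2.round(4),"err",round(e,3),"tip",tp,"radius",np.hypot(*c2).round(3))
        cn,_=cv2.findContours(m.astype(np.uint8),0,1); cv2.drawContours(im,cn,-1,(0,255,0),1)
        r=render(w,st,kind,s,c2); cn,_=cv2.findContours((r>.5).astype(np.uint8),0,1); cv2.drawContours(im,cn,-1,(0,0,255),1)
        if kind=="jar": cv2.polylines(im,[np.int32(proj(w,ring(c2,RD[s]-.002,z),st))],True,(255,255,0),1)
        res[f"{kind}_{s}"]=c2.tolist()
    else: print("none",kind,s)
    cv2.imwrite(f"v_{kind}_{s}.png",im)
json.dump(res,open("res.json","w"))
rows=[np.hstack([cv2.resize(cv2.imread(f"v_{k}_{s}.png")[:260],(400,203)) for k in ("lid","jar")]) for s in S]
cv2.imwrite("pics/tourA.png",np.vstack(rows[:2])); cv2.imwrite("pics/tourB.png",np.vstack(rows[2:]))
print(sensors.get_state()["time_s"])
E
python3 tour.py
```

```text
lid large 0.77 [ 0.5262 -0.4085] [ 0.5323 -0.4096] err 0.019 tip [array([ 0.5339, -0.4096]), array([ 0.3502, -0.4245])] radius 0.672
lid small 0.8 [ 0.3596 -0.2868] [ 0.3621 -0.2793] err 0.026 tip [array([ 0.3596, -0.2799])] radius 0.457
jar widest 0.75 [ 0.678 -0.162] [ 0.6778 -0.1546] err 0.027 tip [array([ 0.6759, -0.1556])] radius 0.695
jar medium 0.58 [ 0.445 -0.09 ] [ 0.4374 -0.0953] err 0.048 tip [array([ 0.4351, -0.0973])] radius 0.448
jar small 0.69 [0.648 0.134] [0.647  0.1318] err 0.072 tip [array([0.6502, 0.1325])] radius 0.66
lid widest 0.71 [0.4369 0.0864] [0.4388 0.0907] err 0.017 tip [array([0.4401, 0.0901])] radius 0.448
lid medium 0.55 [0.3846 0.2843] [0.3821 0.2872] err 0.02 tip [array([0.3795, 0.2868])] radius 0.478
jar large 0.88 [0.522 0.384] [0.5178 0.3903] err 0.055 tip [array([0.5173, 0.3885])] radius 0.648
12.1
```

View pics/tourA.png

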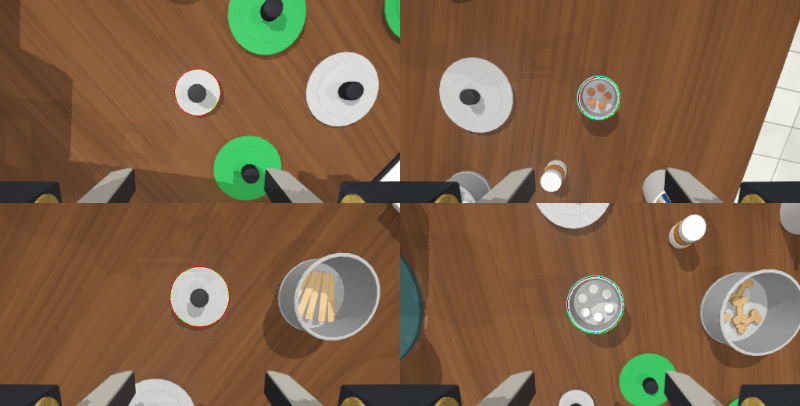

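View pics/tourB.png

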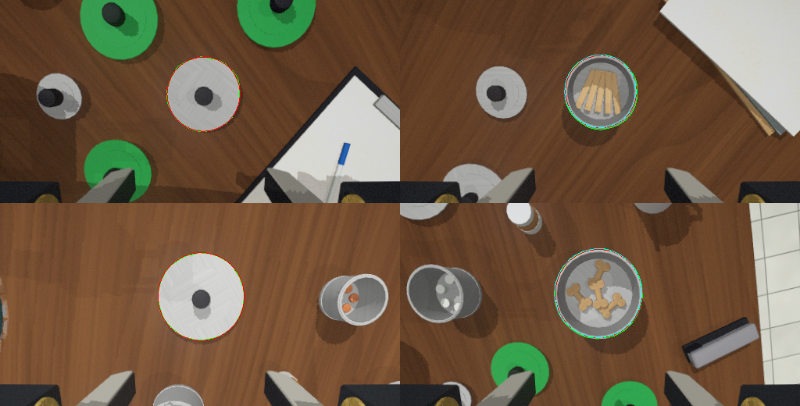

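```bash
python3 - <<'E'
import cv2,numpy as np
o=[]
for s in ("small","medium","large","widest"):
    im=cv2.imread(f"v_jar_{s}.png")[60:200,180:330]; o.append(cv2.resize(im,(400,300)))
cv2.imwrite("pics/jz.png",np.vstack([np.hstack(o[:2]),np.hstack(o[2:])]))
E
```

```text
(no output)
```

View pics/jz.png

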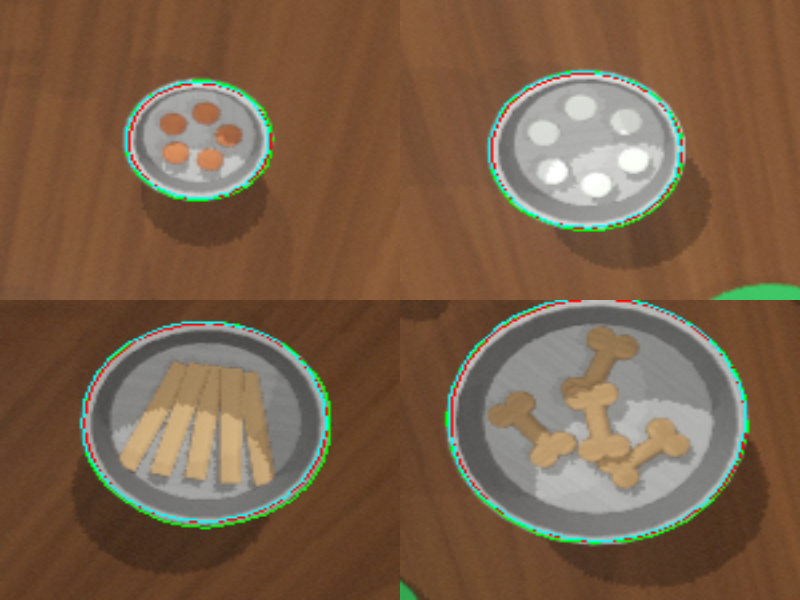

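```bash
cat >> h.py <<'E'
import json
def pick(s):
    r=json.load(open("res.json"))["lid_"+s]; phi=np.arctan2(r[1],r[0]); R=Rdown(phi)
    claw.move_gripper(.055,25)
    manip.movep([*r,.12],R); manip.move_straight([*r,.0185],.12); 
    claw.move_gripper(0.0,25); st=sensors.get_state(); print("grip opening",st["opening"])
    manip.move_straight([*r,.20],.12); manip.pause(.2)
def held(s,tag):
    st=sensors.get_state(); w=snapshot("wrist"); P=st["tool_pos"]; R=st["tcp_rot"]
    m=[c for c in cut_out(f"lid_{s}_knob",w)]
    t=proj(w,[[P[0],P[1],P[2]-.003]],st)[0]
    im=w["pixels"][:,:,::-1].copy()
    r=render(w,st,"lid",s,P[:2],P[2]-.018)
    cn,_=cv2.findContours((r>.5).astype(np.uint8),0,1); cv2.drawContours(im,cn,-1,(0,0,255),1)
    for c in m: print("cut",round(c["confidence"],2),px(c["centre"]).round(),c["pixels"].sum())
    cv2.imwrite(f"pics/{tag}.png",im); print("op",st["opening"],"F",st["wrist_force"].round(2),"t",st["time_s"])
E
python3 - <<'E'
from h import *
pick("medium"); held("medium","held_med")
E
```

```text
grip opening 0.025449239130027522
cut 0.56 [255. 201.] 10387
op 0.025520548976022205 F [-0.41 -0.13 -0.43] t 17.2917
```

View pics/held_med.png

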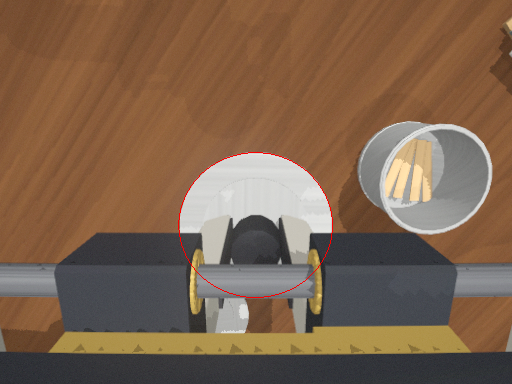

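```bash
cat >> h.py <<'E'
def place(s,off=(0,0)):
    r=np.array(json.load(open("res.json"))["jar_"+s])+off; R=Rdown(np.arctan2(r[1],r[0])); h=HJ[s]
    manip.movep([*r,.22],R); manip.move_straight([*r,h+.024],.12); manip.pause(.15)
    f0=sensors.get_state()["wrist_force"]; z=h+.024
    while z>h+.002:
        z-=.002; manip.move_straight([*r,z],.03)
        st=sensors.get_state(); f=st["wrist_force"]-f0
        if z<h+.016: print(round(z-h,4),f.round(1))
        if f[2]>6 or np.hypot(*f[:2])>8: break
    print("contact tcp-h",st["tool_pos"][2]-h,"(expect .006)")
    claw.move_gripper(.055); manip.pause(.2)
    manip.move_straight([*r,.22],.15)
def check(s,tag):
    c=np.array(json.load(open("res.json"))["jar_"+s]); h=HJ[s]
    pos,R=wristview(c,h,.30,120)
    manip.movep(pos,R); manip.pause(.15); st=sensors.get_state(); w=snapshot("wrist")
    t=proj(w,[[*c,h]],st)[0]; cs=sorted(cut_out(f"lid_{s}_knob",w),key=lambda r:np.linalg.norm(px(r["centre"])-t))
    im=w["pixels"][:,:,::-1].copy()
    if cs:
        m=cs[0]["pixels"]; c2,e=fit(w,st,"lid",s,m,c,h-.012); print("lid now",c2.round(4),"jar was",c.round(4),"d mm",((c2-c)*1e3).round(1),"err",round(e,3))
        rr=render(w,st,"lid",s,c2,h-.012); cn,_=cv2.findContours((rr>.5).astype(np.uint8),0,1); cv2.drawContours(im,cn,-1,(0,0,255),1)
    cv2.imwrite(f"pics/{tag}.png",cv2.resize(im[20:260,120:400],None,fx=2.2,fy=2.2)); print("t",st["time_s"])
E
python3 - <<'E'
from h import *
place("medium"); check("medium","chk_med")
E
```

```text
0.016 [ 0.1 -2.5  0.9]
0.014 [ 0.3 -2.1  0.2]
0.012 [-0.3 -2.   0.7]
0.01 [ 0.  -1.8  0.7]
0.008 [ 0.2 -2.2  0.8]
0.006 [-0.7 -3.5  5.8]
0.004 [-7.3 -0.5 21.1]
contact tcp-h 0.005534619048802938 (expect .006)
lid now [ 0.4378 -0.095 ] jar was [ 0.4374 -0.0953] d mm [0.3 0.3] err 0.019
t 25.3667
```

View pics/chk_med.png

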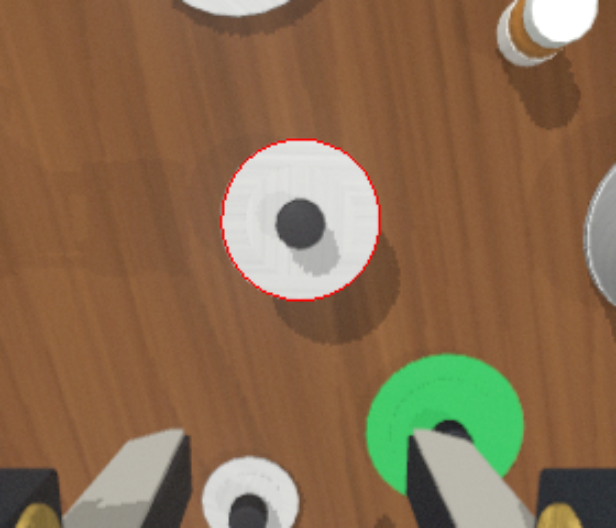

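The medium lid sits centred and at home height. I'll do the other three the same way.

```bash
sed -i 's/if f\[2\]>6/if f[2]>4/' h.py; python3 - <<'E'
from h import *
for s in ("small","widest"):
    pick(s); held(s,"held_"+s); place(s); check(s,"chk_"+s)
a=cv2.imread("pics/chk_small.png");b=cv2.imread("pics/chk_widest.png")
c=cv2.imread("pics/held_small.png");d=cv2.imread("pics/held_widest.png")
f=lambda i:cv2.resize(i,(400,300))
cv2.imwrite("pics/quad1.png",np.vstack([np.hstack([f(c),f(a)]),np.hstack([f(d),f(b)])]))
E
```

```text
grip opening 0.026096359315002902
cut 0.67 [254. 211.] 6682
op 0.025184956022837695 F [ 0.48  0.15 -0.09] t 30.0583
0.016 [ 0.7 -0.4 -0.5]
0.014 [ 0.4 -0.7 -0.6]
0.012 [ 1.2 -0.4 -0.5]
0.01 [ 0.2  0.4 -0.8]
0.008 [ 1.   0.6 -0.5]
0.006 [0.4 0.6 4.3]
contact tcp-h 0.006446015361911847 (expect .006)
lid now [0.6473 0.1321] jar was [0.647  0.1318] d mm [0.3 0.3] err 0.025
t 38.3667
grip opening 0.025526149979863234
cut 0.75 [257. 189.] 23561
op 0.025413968127040335 F [ 0.51 -0.35 -0.94] t 43.2167
0.016 [-0.1 -0.3 -0.2]
0.014 [-0.3 -0.2  0.1]
0.012 [-0.1  0.6 -0. ]
0.01 [-0.1 -0.8  0.6]
0.008 [0.1 0.  0.1]
0.006 [ 0.1 -0.9  4.1]
contact tcp-h 0.006398021013542116 (expect .006)
lid now [ 0.6779 -0.1548] jar was [ 0.6778 -0.1546] d mm [ 0.2 -0.2] err 0.016
t 50.6333
```

View pics/quad1.png

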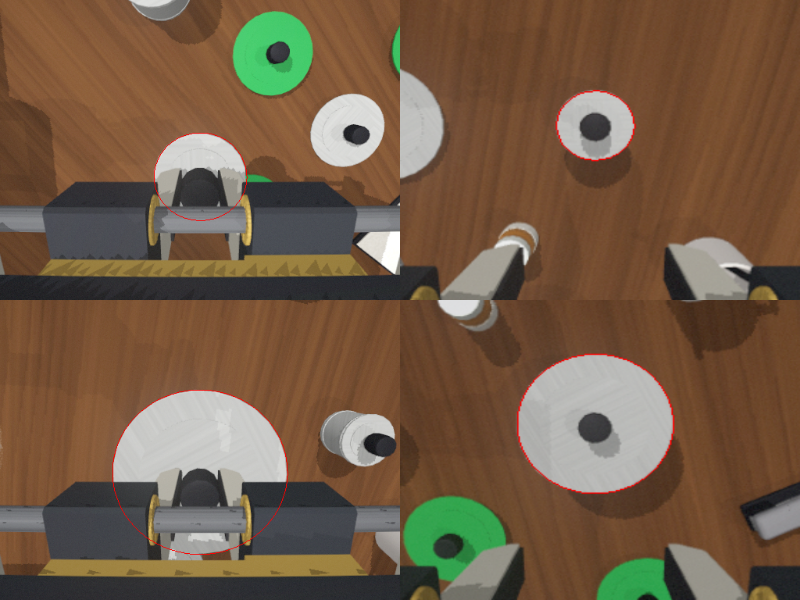

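The small and widest lids both show as seated and centred. Next is the large one: the steel lid at top-view pixel (381,210). The three green look-alikes at (370,163), (333,220) and (387,268) stay where they are. The tour crop already confirmed that the target is grey steel.

```bash
python3 - <<'E'
from h import *
s="large"
pick(s); held(s,"held_"+s); place(s); check(s,"chk_"+s)
p=snapshot("scene"); t=snapshot("top")
f=lambda i:cv2.resize(i,(400,300))
cv2.imwrite("pics/quad2.png",np.vstack([np.hstack([f(cv2.imread("pics/held_large.png")),f(cv2.imread("pics/chk_large.png"))]),np.hstack([f(p["pixels"][:,:,::-1]),f(t["pixels"][:,:,::-1])])]))
E
```

```text
grip opening 0.025441262040597736
cut 0.85 [145.  68.] 8526
cut 0.73 [257. 196.] 16096
cut 0.7 [351.  52.] 8741
cut 0.51 [139. 227.] 300
op 0.02548668010171192 F [-0.77  0.33 -1.72] t 55.5583
0.014 [-1.3 -1.2  0.3]
0.012 [-1.1 -1.  -0.1]
0.01 [-0.9  0.3  0.8]
0.008 [ 0.1 -0.6 -0.1]
0.006 [-0.6 -0.3  5.5]
contact tcp-h 0.006415646243403503 (expect .006)
lid now [0.518  0.3907] jar was [0.5178 0.3903] d mm [0.2 0.4] err 0.019
t 64.625
```

View pics/quad2.png

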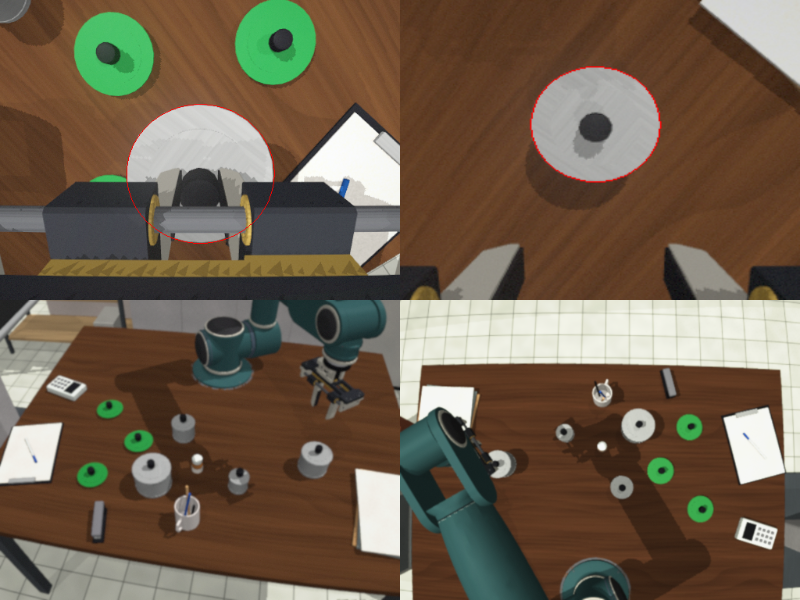

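All four lids are on and the gripper is clear and empty. The bottle, mug and green lids look undisturbed.

```bash
python3 - <<'E'
from h import *
p=snapshot("scene"); cv2.imwrite("pics/final.png",cv2.resize(p["pixels"][110:300,150:450,::-1],None,fx=2.6,fy=2.6))
t=snapshot("top")
for k in ("pill_bottle","pen_mug"):
    print(k,[px(r["centre"]).round(1) for r in tip_of(k,t)[:1]])
E
```

```text
pill_bottle [array([259.5, 188.1])]
pen_mug [array([257.6, 129.2])]
```

View pics/final.png

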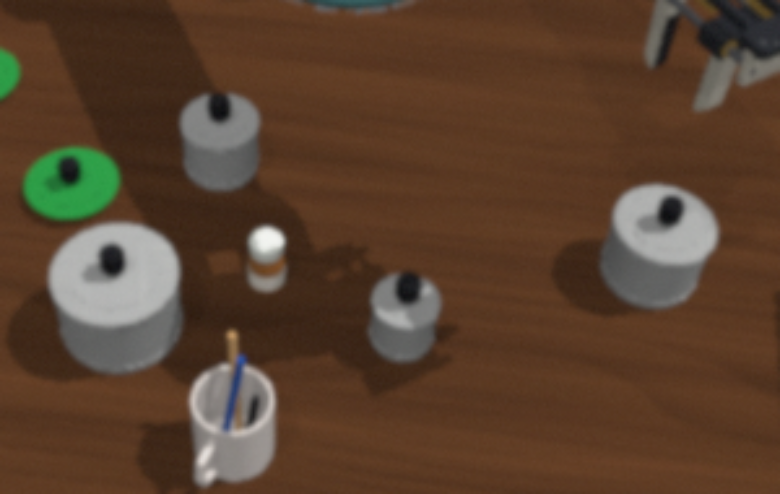

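The enlarged crop shows all four lids level and flush on their jars, with the bottle and mug standing upright.

```bash
python3 -c "
from plant import *
print(hand_in())"
```

```text
the job is handed in; nothing more can be done
None
```

All four steel lids are on their own jars and the job is handed in, at about 65 s of the 125 s allowed. I lifted each lid by its knob, lowered it until I felt the rim, then let go and backed away.

- **Centring:** wrist-camera fits after placing put each lid within about 0.5 mm of where its jar's mouth was measured before placing.
- **Height:** the gripper stopped 5.5 to 6.4 mm above the rim at contact, against 6 mm expected for a lid fully home. The medium lid was pressed to 21 N at contact, within the limits, so I lowered the stopping force for the other three.
- **Level:** I judged this by eye, from the outline fits and the final enlarged picture, and did not measure an angle. All four look flush.
- **Bystanders:** the three green look-alikes were not touched. The pill bottle reads within 1 pixel of its start. The mug reads about 4 pixels off, roughly 12 mm. I put that down to network noise, since the arm never went near it and it stands upright in the last picture, but I did not measure it again.

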